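# Fetch the retainer basket out of the covered parts can

### The arm

A 7-joint arm with a two-finger parallel gripper is mounted at the origin on the work surface. World frame = base frame: x ahead of the robot, y to its left, z up, the work surface at z = 0. Lengths are in m, angles in rad, forces in N, time in s.
With the tool pointing down it reaches from about 0.4 to 0.85 m from the base axis. Payload 10.4 kg.
Tool frame: the origin (TCP) lies on the centre line of the jaws, within the pads' length; the fingertips stand 22 mm ahead of it and the grasp point (between the pads) lies 3 mm ahead of it; z points along the fingers, y is the line along which they close (so a half turn about z gives the same grasp; the last joint's range is limited). The gripper opens to 87 mm and grips with 3 to 60 N. Pads are 19 mm wide; open, the fingers measure 117 mm over their backs; the gripper's body (75 mm by 190 mm) begins 51 mm behind the grasp point.
Start: joints at [-1.278, 0.332, -0.065, 1.46, 0.022, 1.35, -0.088], TCP at [0.194, 0.594, 0.245] pointing down, gripper open.
Joint ranges: [-2.6, 2.6], [-0.5, 2.12], [-1.47, 1.34], [0.16, 2.42], [-1.27, 4.41], [0.06, 2.06], [-2.6, 2.6]. Speed limits (rad/s): [2.22, 2.22, 2.79, 2.79, 3.14, 3.14, 3.14].

### API

Orientations are given as [roll, pitch, yaw] about the fixed x, y, z axes, in that order (R = Rz(yaw) Ry(pitch) Rx(roll)).
In Python, from rig import manip, imaging, job gives the robot as it stands. The module is installed in compiled form; this text tells all that it offers.
- The arm moves only by the tool servo_tool, never from a script. Its arguments are lists of equal length, an entry for each row: "angular": the turn, a rotation vector about the tool's x, y, z in degrees, a list of three; "slide": the shift along the tool's x, y, z in mm, a list of three; "claw": the closure in counts, from 0 (fully open) to 255 (shut). A call has 1 to 12 rows; each row shifts and turns the commanded pose from where the row before left it, along the tool's axes as they then stand; what a row does not reach is not made up. A row lasts 1/8 s, in which the tool goes at most 62.5 mm and 10.7 degrees, less where a joint would pass 70% of its speed; a pose out of reach is approached as far as the arm can. A call is refused whole if a number of a shift passes 62.5 or a number of a turn 10.7, either way. A call with a gripper value outside its range is refused whole. The fingers move at their own pace and stop on an object; "squeeze" is the grip in N (left out, the last holds). Time passes only in rows, so rows that do not move let the fingers close. It gives the time, the measured TCP pose, the force, the opening and the grip force at its end, in the units of the state.
- manip.sense(): the state, without advancing time (a new reading comes with each control period).
- imaging.capture(name): name is "side" or "top"; returns the picture (384x512x3 uint8, red, green, blue); there is no depth.
- imaging.calibration(name): a dict with "intrinsics" (3x3 intrinsics, pixels), "k1" (the pictures are not rectified: a ray, as slopes to the right and down, at radius r is drawn at 1 + k1 r^2 times it, then the intrinsics apply), "R" (3x3) and "t" (3): a world point X has camera coordinates R X + t. Camera axes: x right, y down, z forward; pixel columns grow to the right and rows downward; lengths in m; the calibration is good to about 2 mm. A picture is of the moment at which its call begins. calibration takes no time and is no camera call.
- job.job_done(): hands the job in; it is judged then, once.
The state is a dict: "t": time; "joint_positions": joint angles; "qd": joint speeds; "effort": joint torques, N m; "tcp_pos": TCP position; "ee_rot": TCP orientation; "force": force on the tool from outside, world axes, zero at the start; "ft_torque": the same for the moment, N m; "gripper_width": finger opening in m; "grasp_force": force on a finger pad.
Only numpy, scipy, OpenCV 4.12 (cv2) and the standard library are available. Lean on these libraries where they do the work, as an engineer would, in place of code of your own. Each camera call takes 0.05 s, during which the arm holds its last target. There are 200 camera calls.

### The job

Take the lid off the parts can and set it down gently, knob up and wholly on the rubber mat. Then lift the basket of valve spring retainers out of the can and stand it gently upright on the floor of the shallow tray, with both retainers still in it. Leave the can standing where it is and do not disturb the bottle, the engine valve or the wrench.

Things in the scene. Friction and masses are not known exactly. Their poses are not given: they have to be found in the camera images.
- can: Round open-topped plain steel can, loose but heavy (1.6 kg), 150 outside diameter, 144 inside, 110 high, floor 4 thick, standing on the bench. Origin: centre of its underside, z up.
- lid: Loose round steel lid on the can, 158 diameter; under it a plug 132 diameter, 6 high, sits in the can's mouth with 6 play. Black knob in the centre: cylinder 30 diameter, 26 to 52 above the origin, on a stem of 18; the lid's top under the knob is 16 above the origin. Origin: centre of the plug's flat underside (104 above the can's underside when on), z up through the knob. 0.25 kg.
- basket: Round perforated aluminium basket in the can under the lid, 110 diameter, wall 45 high, floor 3. Rigid upright bail handle across it: its grip is a straight bar 10 wide (along basket x), 60 long (along basket y), 12 high, centre 87 above the origin (bar top 13 below the can's rim). Origin: centre of its underside (4 above the can's), z up. 0.25 kg plus contents.
- retainer1: One of two loose dark steel valve spring retainers lying in the basket: stepped disc 30 diameter, 11 high, 30 g. Origin: centre of its underside.
- retainer2: The other retainer, the same.
- mat: Square black rubber mat, 210 x 210, 4 thick, fixed flat on the bench; the lid goes here. Origin: centre of its underside, x and y along its edges; its top is at z = 4.
- tray: Square shallow aluminium tray, 200 x 200 outside, walls 4 thick and 20 high, floor 4 thick, fixed on the bench; the basket goes here. Origin: centre of its underside, x and y along its edges.
- bottle: Bystander: closed grey plastic bottle, 64 diameter, 150 high. Origin: centre of its underside.
- valve: Bystander: steel engine valve standing on its head, head 42 diameter, stem 8 diameter, 105 high. Origin: centre of its underside.
- wrench: Bystander: steel wrench, about 180 long, lying flat on the bench on the far side of the bench. Origin: centre of its underside.
Things that resemble listed ones, but are neither listed nor needed, are in the scene too. Leave any blue or pink look-alike of the lid alone.

How it is judged:
On the way:
1. the lid lies flat, knob up, wholly on the mat and let go, with the basket still in the can (x of lid in the frame of mat between -0.03 and 0.03 m and y of lid in the frame of mat between -0.03 and 0.03 m and z of lid in the frame of mat below 0.009 m and angle between lid's own z axis and vertical below 0.06 rad and contact force between lid and the fingers below 0.1 N and linear speed of lid below 0.03 m/s and horizontal distance between basket and can below 0.04 m), for 0.2 s.
At the end, for the whole second after the job is handed in: Lid flat and knob up on the mat, centre within 30 mm of the mat's along each edge; basket upright on the tray's floor (both tilts under 0.06 rad), both retainers in it; lid and basket let go and at rest; can upright (0.06 rad), within 40 mm of its start (x of lid in the frame of mat between -0.03 and 0.03 m and y of lid in the frame of mat between -0.03 and 0.03 m and z of lid in the frame of mat below 0.009 m and angle between each of lid, basket, can's own z axis and vertical below 0.06 rad and contact force between each of lid, basket and the fingers below 0.1 N and linear speed of each of lid, basket below 0.03 m/s and x of basket in the frame of tray between -0.048 and 0.048 m and y of basket in the frame of tray between -0.048 and 0.048 m and z of basket in the frame of tray below 0.009 m and horizontal distance between each of retainer1, retainer2 and basket below 0.052 m and z of retainer1 in the frame of basket between -0.005 and 0.045 m and z of retainer2 in the frame of basket between -0.005 and 0.045 m and distance of can from where it was at the start of the episode below 0.04 m); the robot touches nothing.
It fails at once if the can is tipped (over 0.2 rad) or shifted more than 40 mm (angle between can's own z axis and vertical above 0.2 rad or distance of can from where it was at the start of the episode above 0.04 m).
It fails at once if the bottle, the valve or the wrench is moved more than 25 mm, or the bottle or valve is tipped (distance of any of bottle, valve, wrench from where it was at the start of the episode above 0.025 m or angle between any of bottle, valve's own z axis and vertical above 0.4 rad).
It fails at once if the lid is dropped or thrown (faster than 0.5 m/s while not held) (contact force between lid and the fingers below 0.01 N and linear speed of lid above 0.5 m/s).
It fails at once if the basket is dropped or thrown (faster than 0.5 m/s while not held) (contact force between basket and the fingers below 0.01 N and linear speed of basket above 0.5 m/s).
It also fails if it takes over 69 s, if anything falls off the work surface, if the arm or the gripper's body presses on something with over 40 N, if the wrist force passes 120 N, or if a joint passes its speed limit or range.

## Working session

There is one attempt and no reset: what is moved stays moved. The work goes in short steps, Python scripts to look and compute and a tool call to move; the robot and the scene stay as the last step left them, time stands still between calls to the robot, and variables do not carry over. Pictures are saved under pics/ and viewed, at most 10 in all, crops included, and the job is handed in when it is done.

Besides the shell and the picture viewer there is one more tool, called after "Emit:" as name(argument=value, ...) on one line, values as JSON. servo_tool: Moves the arm, as the interface text tells. Its arguments: {"type":"object","properties":{"angular":{"type":"array","items":{"type":"array","items":{"type":"number"}}},"slide":{"type":"array","items":{"type":"array","items":{"type":"number"}}},"claw":{"type":"array","items":{"type":"number"}},"squeeze":{"type":"number"}},"required":["angular","slide","claw"]}

```bash
mkdir -p pics
cat > h.py <<'E'
import numpy as np, cv2
from rig import manip, imaging, job
def ray(cam,u,v):
    c=imaging.calibration(cam);K=np.array(c["intrinsics"]);R=np.array(c["R"]);t=np.array(c["t"])
    d=cv2.undistortPoints(np.array([[[u,v]]],float),K,np.array([c["k1"],0,0,0,0.]))[0,0]
    return -R.T@t, R.T@np.array([d[0],d[1],1.])
def onz(cam,u,v,z):
    o,d=ray(cam,u,v);return o+d*(z-o[2])/d[2]
def proj(cam,P):
    c=imaging.calibration(cam)
    return cv2.projectPoints(np.array(P,float).reshape(-1,3),cv2.Rodrigues(np.array(c["R"]))[0],np.array(c["t"],float),np.array(c["intrinsics"],float),np.array([c["k1"],0,0,0,0.]))[0].reshape(-1,2)
def save(cam,n):
    p=imaging.capture(cam);cv2.imwrite(f"pics/{n}.png",p[:,:,::-1]);return p
E
python3 - <<'E'
from h import *
save("top","t0");save("side","s0");print(manip.sense())
for c in("top","side"):print(imaging.calibration(c))
E
```

```text
{'t': 0.1, 'joint_positions': array([-1.27761435,  0.3327831 , -0.06470151,  1.46085789,  0.02162211,
        1.34990384, -0.08853667]), 'qd': array([ 8.85626624e-04, -2.75420538e-03,  5.24482142e-04, -2.78798037e-03,
       -1.04712718e-03,  2.60395830e-05,  7.13273213e-04]), 'effort': array([ 6.12784079e-04, -6.24540424e+01,  2.41277518e-02, -3.90717065e+01,
       -6.15794957e-02,  3.65407777e-02,  5.77445667e-05]), 'tcp_pos': array([0.19400876, 0.59378921, 0.2438492 ]), 'ee_rot': array([-3.14033911e+00,  7.86707298e-05,  2.82579958e+00]), 'force': array([-0.23314403, -0.68339261,  0.12940332]), 'ft_torque': array([-0.02561426,  0.00094708, -0.02782764]), 'grasp_force': 0.0, 'gripper_width': 0.0871963328644029}
{'intrinsics': array([[431.76337424,   0.        , 247.88126331],
       [  0.        , 431.76337424, 178.90104009],
       [  0.        ,   0.        ,   1.        ]]), 'k1': -0.11765233334522408, 'R': array([[-0.02462196, -0.99956813, -0.01604077],
       [-0.98235694,  0.02716734, -0.18503185],
       [ 0.18538772,  0.01120191, -0.9826016 ]]), 't': array([0.0091196 , 0.51251996, 1.02282854])}
{'intrinsics': array([[390.73965174,   0.        , 260.49143226],
       [  0.        , 390.73965174, 194.05645497],
       [  0.        ,   0.        ,   1.        ]]), 'k1': -0.035419923290114126, 'R': array([[ 0.85800048, -0.51352327, -0.01135877],
       [-0.37987124, -0.61949798, -0.68696441],
       [ 0.34573548,  0.59373066, -0.72660229]]), 't': array([-0.44454324,  0.24661627,  0.97510805])}
```

View pics/t0.png

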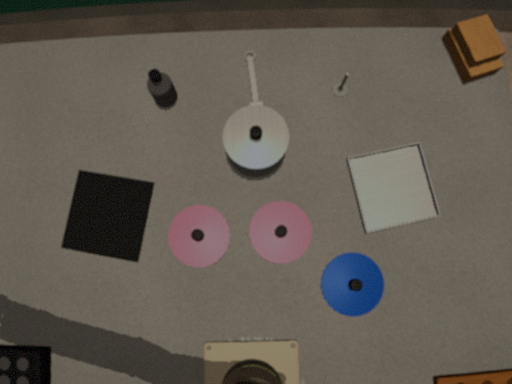

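View pics/s0.png

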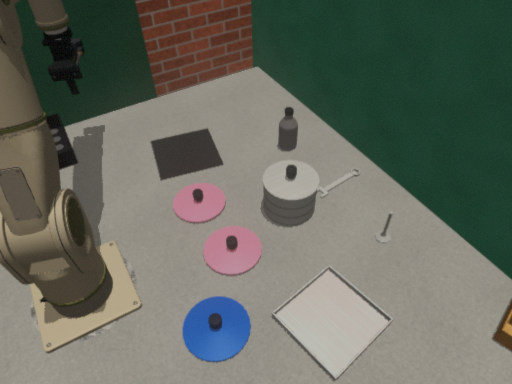

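Candidates for the lid: the grey lid on the can at top (256,133) / side (291,172), pink ones at top (198,236) and (281,231), and a blue one at (355,285). I choose the grey one, as it is plain steel and sits on the can. The mat is at top (109,215), the tray at (393,188), the bottle at (160,85), the valve at (342,88) and the wrench at (254,80).

Run:
```python
from h import *
T=cv2.imread("pics/t0.png");S=cv2.imread("pics/s0.png")
def big(m):
    c,_=cv2.findContours(m.astype(np.uint8),cv2.RETR_EXTERNAL,cv2.CHAIN_APPROX_NONE);return max(c,key=cv2.contourArea)
def roi(m,x0,x1,y0,y1):
    o=np.zeros(m.shape,bool);o[y0:y1,x0:x1]=m[y0:y1,x0:x1];return o
g=T.max(2);gs=S.max(2)
print("levels",g[215,109],g[215,165],g[150,270],g[133,256],g[190,393])
k=cv2.moments(big(roi(g<60,244,270,122,144)));ku=(k['m10']/k['m00'],k['m01']/k['m00'])
ks=cv2.moments(big(roi(gs<50,282,302,162,182)));kv=(ks['m10']/ks['m00'],ks['m01']/ks['m00'])
print("knob px",ku,kv,onz("top",*ku,.150),onz("side",*kv,.143))
b=cv2.minAreaRect(big(roi(g<45,55,162,165,268)));print("mat",b,onz("top",*b[0],.004))
for p in cv2.boxPoints(b):print(onz("top",*p,.004)[:2])
c=big(roi(g>125,340,445,140,240));b=cv2.minAreaRect(c);print("tray",b,onz("top",*b[0],.02))
for p in cv2.boxPoints(b):print(onz("top",*p,.02)[:2])
# lid disc
c=big(roi(g>125,215,295,104,172));e=cv2.fitEllipse(cv2.convexHull(c));print("lid",e,onz("top",*e[0],.117))
for n,p in(("bottle",(165,97)),("valve",(341,91)),("wr0",(250,55)),("wr1",(259,103))):print(n,onz("top",*p,0)[:2])
a=cv2.resize(T[90:185,205:305],None,fx=4,fy=4,interpolation=2);q=cv2.resize(S[155:230,250:370],None,fx=3.33,fy=5.07)
cv2.imwrite("pics/c0.png",np.hstack([a,q[:380]]))
```

```text
levels 17 113 148 34 144Traceback (most recent call last):
  File "<stdin>", line 10, in <module>
  File "<stdin>", line 4, in big
ValueError: max() iterable argument is empty
```

Run:
```python
from h import *
T=cv2.imread("pics/t0.png");S=cv2.imread("pics/s0.png")
def big(m):
    c,_=cv2.findContours(m.astype(np.uint8),cv2.RETR_EXTERNAL,cv2.CHAIN_APPROX_NONE);return max(c,key=cv2.contourArea)
def roi(m,x0,x1,y0,y1):
    o=np.zeros(m.shape,bool);o[y0:y1,x0:x1]=m[y0:y1,x0:x1];return o
g=T.max(2);gs=S.max(2)
k=cv2.moments(big(roi(g<75,244,270,122,144)));ku=(k['m10']/k['m00'],k['m01']/k['m00'])
print(gs[160:184:3,280:304:3])
c=big(roi(gs<85,282,302,160,182));kv=cv2.minEnclosingCircle(c)[0]
print("knob px",ku,kv,onz("top",*ku,.150),onz("side",*kv,.143))
b=cv2.minAreaRect(big(roi(g<60,55,162,165,268)));print("mat",b,onz("top",*b[0],.004))
for p in cv2.boxPoints(b):print(onz("top",*p,.004)[:2])
c=big(roi(g>125,340,445,140,240));b=cv2.minAreaRect(c);print("tray",b,onz("top",*b[0],.02))
for p in cv2.boxPoints(b):print(onz("top",*p,.02)[:2])
c=big(roi(g>125,215,295,104,172));e=cv2.fitEllipse(cv2.convexHull(c));print("lid",e,onz("top",*e[0],.117))
for n,p in(("bottle",(165,97)),("valve",(341,91)),("wr0",(250,55)),("wr1",(259,103))):print(n,onz("top",*p,0)[:2])
a=cv2.resize(T[90:185,205:305],None,fx=4,fy=4,interpolation=2);q=cv2.resize(S[155:230,250:370],(400,380))
cv2.imwrite("pics/c0.png",np.hstack([a,q]))
```

```text
[[152 158 162 165 162 156 151 147]
 [173 173 171 168 169 170 171 172]
 [171 171 155  61  61 107 173 174]
 [172 171  85  60  61  61 173 172]
 [172 174  81  54  55  58 172 173]
 [175 173  86  55  54  79 173 172]
 [173 174 116  69  65 148 173 175]
 [173 175 173 151 154 175 174 173]]
knob px (255.2737588652482, 132.73758865248226) (291.0, 171.61538696289062) [ 0.6002925  -0.02499064  0.15      ] [ 0.59898528 -0.02939488  0.143     ]
mat ((107.44230651855469, 214.7884521484375), (77.6619873046875, 81.38819885253906), 11.309932708740234) [0.43630776 0.36247613 0.004     ]
[0.35442848 0.48405529]
[0.56496982 0.44984787]
[0.51812927 0.2421178 ]
[0.31366303 0.28097197]
tray ((392.294189453125, 187.67648315429688), (75.67111206054688, 71.54801177978516), 75.96376037597656) [ 0.48481701 -0.37251317  0.02      ]
[ 0.56112246 -0.26397518]
[ 0.6031946  -0.45196968]
[ 0.4091494  -0.48141778]
[ 0.37173047 -0.29803395]
lid ((255.4507293701172, 135.97198486328125), (63.8405876159668, 66.33502960205078), 89.63473510742188) [ 0.602266   -0.02548732  0.117     ]
bottle [0.75467268 0.21626268]
valve [ 0.7575     -0.26256537]
wr0 [ 0.87054802 -0.01819102]
wr1 [ 0.72855892 -0.03875446]
```

View pics/c0.png

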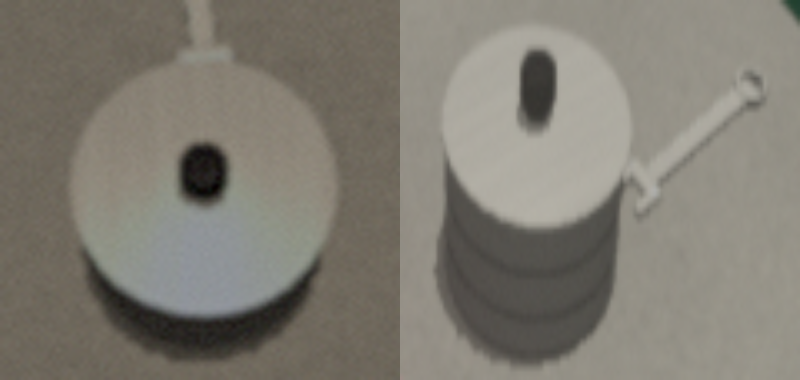

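The crop confirms the choice: a plain steel lid with a black knob, seated on the can, with the wrench just beyond it. Now turn the tool to yaw 90°, so that the slide is (dY, dX, -dZ).

Emit:
servo_tool(angular=[[0, 0, 10.3], [0, 0, 10.3], [0, 0, 10.3], [0, 0, 10.3], [0, 0, 10.3], [0, 0, 10.3], [0, 0, 10.1]], slide=[[0, 0, -5], [0, 0, -5], [0, 0, -5], [0, 0, -5], [0, 0, -5], [0, 0, -5], [0, 0, -5]], claw=[0, 0, 0, 0, 0, 0, 0], squeeze=25)

```text
t: 0.98
tcp_pos: [0.194, 0.5939, 0.2792]
ee_rot: [-3.141, 0.001, 1.565]
force: [0.6, -0.3, -0.5]
gripper_width: 0.087
grasp_force: 0.0
```

Emit:
servo_tool(angular=[[0, 0, 0], [0, 0, 0], [0, 0, 0], [0, 0, 0], [0, 0, 0], [0, 0, 0], [0, 0, 0], [0, 0, 0], [0, 0, 0], [0, 0, 0], [0, 0, 0], [0, 0, 0]], slide=[[-30, 15, 0], [-50, 20, 0], [-50, 30, 0], [-50, 30, 0], [-50, 30, 0], [-50, 30, 0], [-50, 30, 0], [-50, 30, 0], [-50, 30, 0], [-50, 30, 0], [-50, 30, 0], [-40, 30, 0]], claw=[0, 0, 0, 0, 0, 0, 0, 0, 0, 0, 0, 0])

```text
t: 2.48
tcp_pos: [0.5297, 0.0219, 0.2796]
ee_rot: [3.141, -0.0, 1.57]
force: [0.8, 0.7, -0.2]
gripper_width: 0.0867
grasp_force: 0.0
```

Emit:
servo_tool(angular=[[0, 0, 0], [0, 0, 0], [0, 0, 0], [0, 0, 0], [0, 0, 0], [0, 0, 0], [0, 0, 0], [0, 0, 0], [0, 0, 0], [0, 0, 0]], slide=[[-24, 35, 0], [-24.5, 36, 0], [0, 0, -0.5], [0, 0, 30], [0, 0, 30], [0, 0, 25], [0, 0, 20], [0, 0, 16], [0, 0, 10], [0, 0, 0]], claw=[0, 0, 0, 0, 0, 0, 0, 0, 0, 0])

```text
t: 3.72
tcp_pos: [0.6, -0.0243, 0.1487]
ee_rot: [-3.141, 0.0, 1.571]
force: [0.5, 0.4, 0.3]
gripper_width: 0.0872
grasp_force: 0.0
```

Emit:
servo_tool(angular=[[0, 0, 0], [0, 0, 0], [0, 0, 0], [0, 0, 0], [0, 0, 0], [0, 0, 0], [0, 0, 0], [0, 0, 0]], slide=[[0, 0, 0], [0, 0, 0], [0, 0, 0], [0, 0, 0], [0, 0, 0], [0, 0, 0], [0, 0, 0], [0, 0, 0]], claw=[60, 120, 150, 180, 200, 220, 220, 220])

```text
t: 4.72
tcp_pos: [0.6002, -0.0243, 0.149]
ee_rot: [3.141, -0.0, 1.571]
force: [0.6, 0.0, -0.5]
gripper_width: 0.0292
grasp_force: 25.0
```

Emit:
servo_tool(angular=[[0, 0, 0], [0, 0, 0], [0, 0, 0], [0, 0, 0], [0, 0, 0], [0, 0, 0], [0, 0, 0], [0, 0, 0]], slide=[[0, 0, -3], [0, 0, -6], [0, 0, -10], [0, 0, -15], [0, 0, -20], [0, 0, -20], [0, 0, -15], [0, 0, 0]], claw=[220, 220, 220, 220, 220, 220, 220, 220])

```text
t: 5.72
tcp_pos: [0.6008, -0.0244, 0.2395]
ee_rot: [3.139, -0.0, 1.571]
force: [0.0, 1.0, -2.1]
gripper_width: 0.0293
grasp_force: 25.0
```

Run:
```python
from h import *
p=save("side","s1");print(manip.sense()["force"])
cv2.imwrite("pics/c1.png",cv2.resize(p[60:260,200:400,::-1],None,fx=3,fy=3))
```

```text
[-0.86769271  1.10877684 -2.01718132]
```

View pics/c1.png

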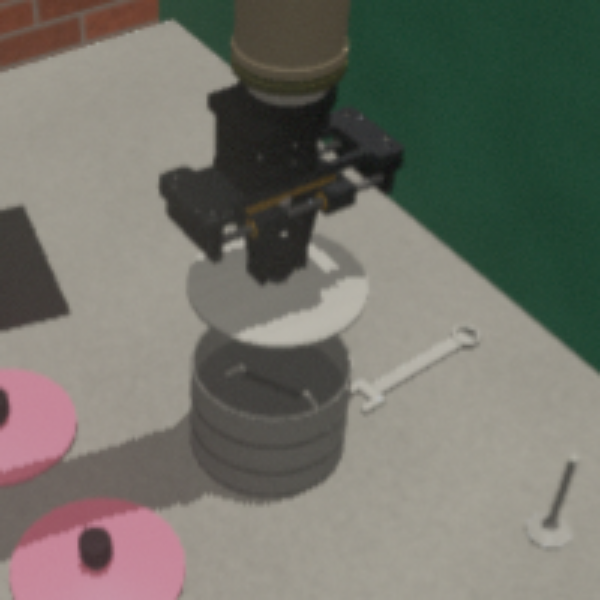

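The lid is held level by the knob, and the basket's handle bar is visible in the can. Next is the mat.

Emit:
servo_tool(angular=[[0, 0, 0], [0, 0, 0], [0, 0, 0], [0, 0, 0], [0, 0, 0], [0, 0, 0], [0, 0, 0], [0, 0, 0], [0, 0, 0], [0, 0, 0], [0, 0, 0], [0, 0, 0]], slide=[[20, -8, 0], [30, -13, 0], [40, -17, 0], [45, -19, 0], [45, -19, 0], [45, -19, 0], [45, -19, 0], [45, -19, 0], [40, -17, 0], [24, -10, 0], [10, -4, 0], [0, 0, 0]], claw=[220, 220, 220, 220, 220, 220, 220, 220, 220, 220, 220, 220])

```text
t: 7.28
tcp_pos: [0.4361, 0.3643, 0.2375]
ee_rot: [-3.141, 0.001, 1.571]
force: [0.5, -0.7, -1.7]
gripper_width: 0.0291
grasp_force: 25.0
```

Emit:
servo_tool(angular=[[0, 0, 0], [0, 0, 0], [0, 0, 0], [0, 0, 0], [0, 0, 0], [0, 0, 0], [0, 0, 0], [0, 0, 0], [0, 0, 0]], slide=[[0, 0, 15], [0, 0, 25], [0, 0, 35], [0, 0, 35], [0, 0, 30], [0, 0, 20], [0, 0, 12], [0, 0, 6], [0, 0, 0]], claw=[220, 220, 220, 220, 220, 220, 220, 220, 220])

```text
t: 8.4
tcp_pos: [0.4363, 0.3644, 0.0601]
ee_rot: [3.141, -0.0, 1.57]
force: [0.1, 0.4, -1.7]
gripper_width: 0.0293
grasp_force: 25.0
```

Run:
```python
from h import *
save("top","t2");s=manip.sense();print(s["force"],s["tcp_pos"],s["ee_rot"])
```

```text
[ 0.32310143 -0.07943473 -1.53058298] [0.43646967 0.36468098 0.06049696] [ 3.14108297e+00 -5.69405070e-04  1.57062636e+00]
```

View pics/t2.png

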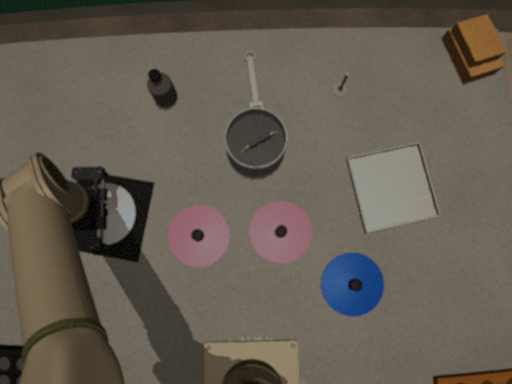

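Top: the lid is over the mat, its right edge at about (136,215). The bar in the can runs from (244,150) to (278,132). Now the gentle descent.

Emit:
servo_tool(angular=[[0, 0, 0], [0, 0, 0], [0, 0, 0], [0, 0, 0], [0, 0, 0], [0, 0, 0]], slide=[[0, 0, 4], [0, 0, 3], [0, 0, 2], [0, 0, 1.5], [0, 0, 1], [0, 0, 0]], claw=[220, 220, 220, 220, 220, 220])

```text
t: 9.2
tcp_pos: [0.4361, 0.3646, 0.0489]
ee_rot: [-3.141, -0.0, 1.571]
force: [-2.0, -1.1, 4.4]
gripper_width: 0.0295
grasp_force: 25.0
```

Run:
```python
from h import *
s=manip.sense();print(s["force"],s["tcp_pos"])
T=cv2.imread("pics/t2.png")
g=cv2.cvtColor(T,cv2.COLOR_BGR2GRAY)
cv2.imwrite("pics/c2.png",cv2.resize(T[100:180,215:299],None,fx=7,fy=7,interpolation=2))
# inner can region brighter than interior
m=np.zeros(g.shape,np.uint8);cv2.circle(m,(256,138),24,1,-1)
print(np.percentile(g[m>0],[5,50,90,95,98]))
b=((g>np.percentile(g[m>0],92))&(m>0)).astype(np.uint8)
n,l,st,ce=cv2.connectedComponentsWithStats(b)
for i in range(1,n):
    if st[i,4]>8:
        pts=np.argwhere(l==i)[:,::-1].astype(np.float32);r=cv2.minAreaRect(pts);bp=cv2.boxPoints(r)
        print(st[i],ce[i],r,onz("top",*ce[i],.097))
        print([onz("top",*p,.097)[:2].round(3) for p in bp])
```

```text
[-1.99173953 -1.1015789   4.35405245] [0.43610387 0.36464909 0.0489296 ]
[54.6 65.  69.  71.  80. ]
[269 130   9   5  29] [273.13793103 132.17241379] ((273.01922607421875, 132.0961456298828), (3.3339741230010986, 8.236878395080566), 78.69007110595703) [ 0.61645261 -0.06864995  0.097     ]
[array([ 0.619, -0.058]), array([ 0.623, -0.078]), array([ 0.614, -0.079]), array([ 0.611, -0.059])]
[240 144  10   9  38] [244.52631579 148.07894737] ((244.00003051757812, 148.00001525878906), (4.242640972137451, 11.31370735168457), 45.0) [0.57873679 0.00136041 0.097     ]
[array([0.573, 0.016]), array([ 0.592, -0.004]), array([ 0.585, -0.011]), array([0.566, 0.009])]
[260 156   6   5  10] [262.9 158.1] ((262.84613037109375, 157.76922607421875), (5.099019527435303, 3.53009033203125), 11.309932708740234) [ 0.55280725 -0.0418924   0.097     ]
[array([ 0.551, -0.035]), array([ 0.559, -0.037]), array([ 0.556, -0.049]), array([ 0.548, -0.047])]
```

View pics/c2.png

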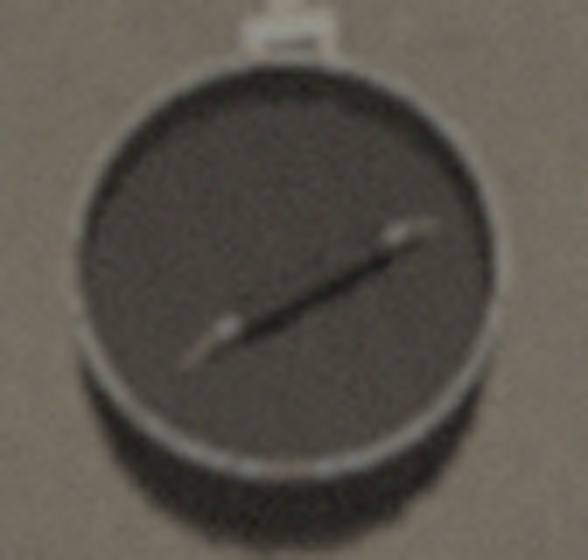

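Crop: the dark grip bar runs from about top (250,148) to (271,137), with light posts at its ends. The lid touches the mat (4 N), so release and rise.

Emit:
servo_tool(angular=[[0, 0, 0], [0, 0, 0], [0, 0, 0], [0, 0, 0], [0, 0, 0], [0, 0, 0], [0, 0, 0], [0, 0, 0], [0, 0, 0], [0, 0, 0], [0, 0, 0], [0, 0, 0]], slide=[[0, 0, 0], [0, 0, 0], [0, 0, 0], [0, 0, 0], [0, 0, 0], [0, 0, 0], [0, 0, -10], [0, 0, -40], [0, 0, -50], [0, 0, -50], [0, 0, -40], [0, 0, 0]], claw=[180, 140, 80, 0, 0, 0, 0, 0, 0, 0, 0, 0])

```text
t: 10.7
tcp_pos: [0.4374, 0.3655, 0.2426]
ee_rot: [3.138, -0.005, 1.571]
force: [0.0, 0.6, -0.7]
gripper_width: 0.087
grasp_force: 0.0
```

Run:
```python
from h import *
T=cv2.imread("pics/t2.png").astype(np.float32).mean(2)
m=np.zeros(T.shape,np.uint8);cv2.circle(m,(256,142),19,1,-1)
for d in (8,14):
    b=((T<np.median(T[m>0])-d)&(m>0)).astype(np.uint8)
    n,l,st,ce=cv2.connectedComponentsWithStats(b,connectivity=8);i=1+np.argmax(st[1:,4])
    p=np.argwhere(l==i)[:,::-1].astype(np.float32)
    vx,vy,x,y=cv2.fitLine(p,cv2.DIST_L2,0,.01,.01).ravel();s=(p-[x,y])@[vx,vy]
    E=[onz("top",x+vx*k,y+vy*k,.095) for k in(s.min()-.5,s.max()+.5)]
    print(st[i],x,y,E,np.linalg.norm(E[0]-E[1]),(E[0]+E[1])/2,np.degrees(np.arctan2(*(E[0]-E[1])[1::-1])))
# side view of s1
S=cv2.imread("pics/s1.png")
for u,v in((200+240/3,60+372/3),(200+305/3,60+397/3)):print("side",onz("side",u,v,.095))
# can rim centre
g=T>85
for z in (.11,):
    c,_=cv2.findContours(((T<80)).astype(np.uint8)[105:172,222:290].copy(),cv2.RETR_EXTERNAL,cv2.CHAIN_APPROX_NONE);c=max(c,key=cv2.contourArea)
```

```text
[248 133  26  17 100] 260.17 141.63 [array([ 0.57648253, -0.00565886,  0.095     ]), array([ 0.61235223, -0.06828675,  0.095     ])] 0.07217262156024613 [ 0.59441738 -0.0369728   0.095     ] 119.80164067843852
[249 136  23  13  66] 259.63635 142.09091 [array([ 0.57819553, -0.00849068,  0.095     ]), array([ 0.60899436, -0.06388887,  0.095     ])] 0.0633839738831291 [ 0.59359495 -0.03618978  0.095     ] 119.07203446601419
side [ 0.57472919 -0.01411986  0.095     ]
side [ 0.60792048 -0.07238428  0.095     ]
```

Emit:
servo_tool(angular=[[0, 0, 0], [0, 0, 0], [0, 0, 0], [0, 0, 0], [0, 0, 0], [0, 0, 0], [0, 0, 0], [0, 0, 0], [0, 0, 0], [0, 0, 0], [0, 0, 0], [0, 0, 0]], slide=[[-15, 6, 0], [-35, 13, 0], [-45, 17, 0], [-45, 17, 0], [-45, 17, 0], [-45, 17, 0], [-45, 17, 0], [-45, 17, 0], [-45, 17, 0], [-26, 12, 0], [-12.5, 5.5, 0], [0, 0, 0]], claw=[60, 123, 123, 123, 123, 123, 123, 123, 123, 123, 123, 123])

```text
t: 12.2
tcp_pos: [0.5912, -0.0397, 0.2378]
ee_rot: [-3.14, 0.0, 1.569]
force: [-0.4, 0.7, -0.4]
gripper_width: 0.0451
grasp_force: 0.0
```

Emit:
servo_tool(angular=[[0, 0, -9.5], [0, 0, -10], [0, 0, -10], [0, 0, 0]], slide=[[0, 0, 0], [0, 0, 0], [0, 0, 0], [0, 0, 0]], claw=[123, 123, 123, 123])

```text
t: 12.7
tcp_pos: [0.5913, -0.0373, 0.2384]
ee_rot: [3.141, -0.001, 2.087]
force: [0.5, -0.6, 0.1]
gripper_width: 0.0453
grasp_force: 0.0
```

Run:
```python
from h import *
T=save("top","t3");g=T.max(2)
m=np.zeros(g.shape,bool);m[165:268,55:165]=True
c,_=cv2.findContours(((g>125)&m).astype(np.uint8),cv2.RETR_EXTERNAL,cv2.CHAIN_APPROX_NONE);c=max(c,key=cv2.contourArea)
e=cv2.fitEllipse(cv2.convexHull(c));print("lid",e,onz("top",*e[0],.017))
s=save("side","s3")
b=cv2.resize(s[60:240,200:380,::-1],(400,400));a=cv2.resize(T[165:265,55:155,::-1],(400,400))
cv2.imwrite("pics/c3.png",np.hstack([a,b]));print(manip.sense()["tcp_pos"])
```

```text
lid ((106.53426361083984, 214.2108612060547), (56.525333404541016, 60.12483215332031), 31.696365356445312) [0.43639183 0.36042884 0.017     ]
[ 0.59144385 -0.03788837  0.23842844]
```

View pics/c3.png

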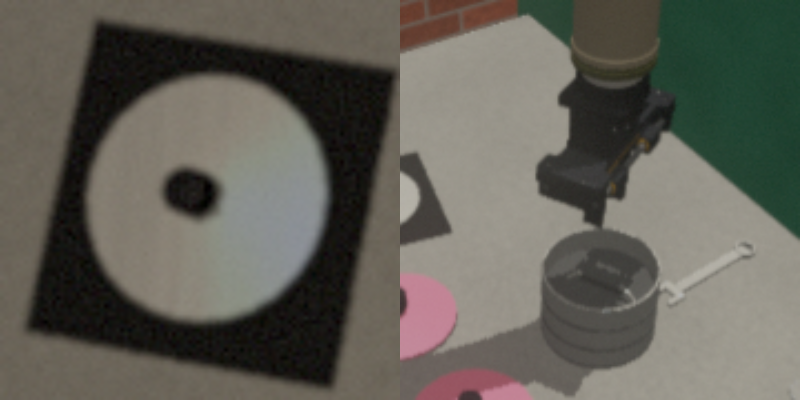

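The lid is flat and centred on the mat, and the gripper is over the can with its jaws across the bar. Descend.

Emit:
servo_tool(angular=[[0, 0, 0], [0, 0, 0], [0, 0, 0], [0, 0, 0], [0, 0, 0], [0, 0, 0], [0, 0, 0], [0, 0, 0], [0, 0, 0], [0, 0, 0]], slide=[[0, 0, 20], [0, 0, 30], [0, 0, 30], [0, 0, 20], [0, 0, 10], [0, 0, 10], [0, 0, 9], [0, 0, 8], [0, 0, 6.5], [0, 0, 0]], claw=[123, 123, 123, 123, 123, 123, 123, 123, 123, 123])

```text
t: 14.05
tcp_pos: [0.5914, -0.0388, 0.0946]
ee_rot: [-3.141, -0.0, 2.086]
force: [-0.1, -0.9, -0.2]
gripper_width: 0.0451
grasp_force: 0.0
```

Emit:
servo_tool(angular=[[0, 0, 0], [0, 0, 0], [0, 0, 0], [0, 0, 0], [0, 0, 0], [0, 0, 0], [0, 0, 0], [0, 0, 0], [0, 0, 0], [0, 0, 0]], slide=[[0, 0, 0], [0, 0, 0], [0, 0, 0], [0, 0, 0], [0, 0, 0], [0, 0, 0], [0, 0, 0], [0, 0, 0], [0, 0, 0], [0, 0, 0]], claw=[140, 155, 170, 185, 200, 215, 230, 245, 245, 245])

```text
t: 15.3
tcp_pos: [0.5912, -0.039, 0.0946]
ee_rot: [-3.141, -0.0, 2.086]
force: [1.9, -0.2, -1.4]
gripper_width: 0.0097
grasp_force: 24.6
```

Bar gripped (9.7 mm wide). Lift slowly while easing the basket toward the can's centre.

Emit:
servo_tool(angular=[[0, 0, 0], [0, 0, 0], [0, 0, 0], [0, 0, 0], [0, 0, 0], [0, 0, 0], [0, 0, 0], [0, 0, 0], [0, 0, 0], [0, 0, 0], [0, 0, 0], [0, 0, 0]], slide=[[0, 0, -2], [1, 2, -2], [1, 2, -4], [1, 2, -8], [0.6, 1.8, -12], [0, 0, -15], [0, 0, -18], [0, 0, -20], [0, 0, -20], [0, 0, -18], [0, 0, -12], [0, 0, 0]], claw=[245, 245, 245, 245, 245, 245, 245, 245, 245, 245, 245, 245], squeeze=30)

```text
t: 16.8
tcp_pos: [0.597, -0.0319, 0.2269]
ee_rot: [3.14, 0.0, 2.086]
force: [-0.3, -0.2, -3.6]
gripper_width: 0.0093
grasp_force: 29.5
```

Run:
```python
from h import *
s=save("side","s4");T=save("top","t4")
b=cv2.resize(s[60:240,200:380,::-1],(400,400));a=cv2.resize(T[90:190,205:305,::-1],(400,400))
cv2.imwrite("pics/c4.png",np.hstack([a,b]));print(manip.sense()["tcp_pos"])
```

```text
[ 0.59640836 -0.03176711  0.22547863]
```

View pics/c4.png

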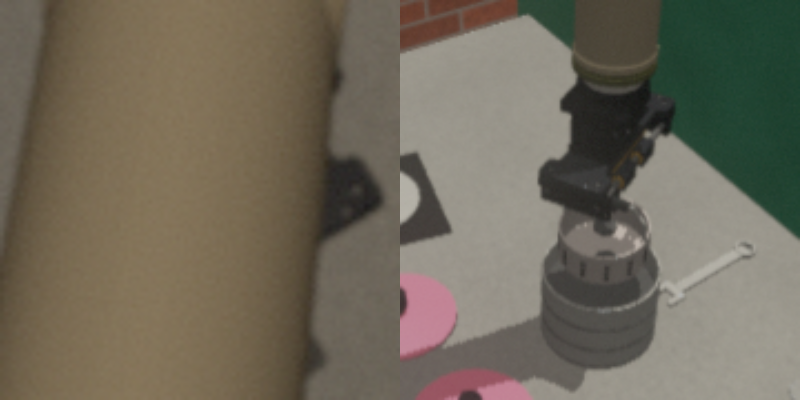

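The basket is level and clear of the rim, with a retainer visible inside. Carry it to the tray.

Emit:
servo_tool(angular=[[0, 0, 0], [0, 0, 0], [0, 0, 0], [0, 0, 0], [0, 0, 0], [0, 0, 0], [0, 0, 0], [0, 0, 0], [0, 0, 0], [0, 0, 0], [0, 0, 0], [0, 0, 0]], slide=[[0, 0, -10], [-8, -9, -8], [-16, -17, 0], [-26, -28, 0], [-30, -33, 0], [-30, -33, 0], [-30, -33, 0], [-30, -33, 0], [-30, -33, 0], [-24, -26, 0], [-12, -13, 0], [-7, -6.4, 0]], claw=[245, 245, 245, 245, 245, 245, 245, 245, 245, 245, 245, 245])

```text
t: 18.4
tcp_pos: [0.4855, -0.3745, 0.2439]
ee_rot: [3.142, -0.0, 2.084]
force: [-0.3, 0.2, -3.4]
gripper_width: 0.0094
grasp_force: 29.5
```

Emit:
servo_tool(angular=[[0, 0, 0], [0, 0, 0], [0, 0, 0], [0, 0, 0], [0, 0, 0], [0, 0, 0], [0, 0, 0], [0, 0, 0], [0, 0, 0], [0, 0, 0]], slide=[[0, 0, 0], [0, 0, 8], [0, 0, 16], [0, 0, 22], [0, 0, 24], [0, 0, 24], [0, 0, 18], [0, 0, 12], [0, 0, 6], [0, 0, 0]], claw=[245, 245, 245, 245, 245, 245, 245, 245, 245, 245])

```text
t: 19.65
tcp_pos: [0.4863, -0.3736, 0.114]
ee_rot: [3.142, 0.0, 2.086]
force: [0.7, -0.2, -2.2]
gripper_width: 0.0097
grasp_force: 29.5
```

Run:
```python
from h import *
s=save("side","s5");T=save("top","t5")
b=cv2.resize(s[200:384,250:434,::-1],(400,400));a=cv2.resize(T[120:250,330:460,::-1],(400,400))
cv2.imwrite("pics/c5.png",np.hstack([a,b]));print(manip.sense()["tcp_pos"])
```

```text
[ 0.48651923 -0.3738541   0.11460925]
```

View pics/c5.png

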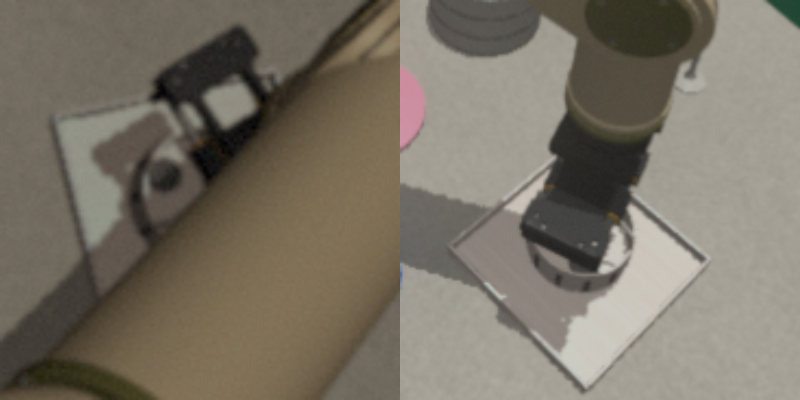

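The basket is over the middle of the tray, about 20 mm up. Lower it gently.

Emit:
servo_tool(angular=[[0, 0, 0], [0, 0, 0], [0, 0, 0], [0, 0, 0], [0, 0, 0], [0, 0, 0], [0, 0, 0], [0, 0, 0]], slide=[[0, 0, 5], [0, 0, 5], [0, 0, 4], [0, 0, 2.5], [0, 0, 1.5], [0, 0, 1], [0, 0, 0.7], [0, 0, 0]], claw=[245, 245, 245, 245, 245, 245, 245, 245])

```text
t: 20.75
tcp_pos: [0.4865, -0.3736, 0.0945]
ee_rot: [3.141, 0.0, 2.086]
force: [0.1, 0.7, -1.5]
gripper_width: 0.0097
grasp_force: 29.5
```

Emit:
servo_tool(angular=[[0, 0, 0], [0, 0, 0], [0, 0, 0]], slide=[[0, 0, 0.5], [0, 0, 0.4], [0, 0, 0]], claw=[245, 245, 245])

```text
t: 21.12
tcp_pos: [0.4871, -0.3734, 0.094]
ee_rot: [3.14, 0.001, 2.086]
force: [1.2, 2.4, 5.4]
gripper_width: 0.0097
grasp_force: 29.4
```

Emit:
servo_tool(angular=[[0, 0, 0], [0, 0, 0], [0, 0, 0], [0, 0, 0], [0, 0, 0], [0, 0, 0], [0, 0, 0], [0, 0, 0], [0, 0, 0], [0, 0, 0], [0, 0, 0], [0, 0, 0]], slide=[[0, 0, 0], [0, 0, 0], [0, 0, 0], [0, 0, 0], [0, 0, 0], [0, 0, -5], [0, 0, -10], [0, 0, -30], [0, 0, -40], [0, 0, -40], [0, 0, -40], [0, 0, 0]], claw=[225, 200, 160, 123, 123, 123, 123, 123, 123, 123, 123, 123])

```text
t: 22.62
tcp_pos: [0.487, -0.3749, 0.2623]
ee_rot: [3.138, 0.005, 2.085]
force: [-0.6, 1.2, -1.3]
gripper_width: 0.045
grasp_force: 0.0
```

Emit:
servo_tool(angular=[[0, 0, 0], [0, 0, 0], [0, 0, 0], [0, 0, 0], [0, 0, 0], [0, 0, 0], [0, 0, 0]], slide=[[20, 10, 0], [40, 15, 0], [40, 15, 0], [40, 15, 0], [40, 15, 0], [20, 10, 0], [0, 0, 0]], claw=[123, 123, 123, 123, 123, 123, 123])

```text
t: 23.5
tcp_pos: [0.4573, -0.1584, 0.2582]
ee_rot: [3.141, -0.001, 2.089]
force: [0.1, 0.4, -0.5]
gripper_width: 0.0451
grasp_force: 0.0
```

Run:
```python
from h import *
T=save("top","t6");save("side","s6");s=manip.sense();print(s["t"],s["tcp_pos"])
cv2.imwrite("pics/c6.png",np.hstack([cv2.resize(T[:,:,::-1],(400,300)),cv2.resize(T[120:250,330:460,::-1],(300,300))]))
```

```text
23.6 [ 0.45718751 -0.16072063  0.25829944]
```

View pics/c6.png

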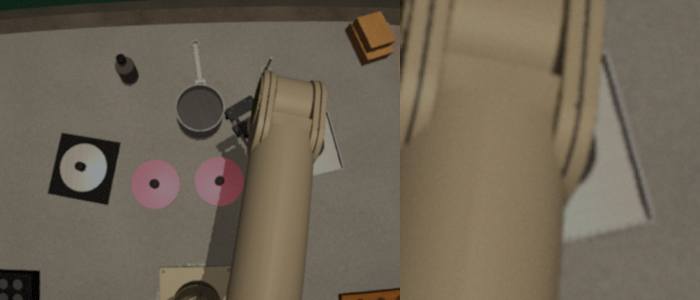

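That was my tenth and last picture. It shows the lid on the mat, and the can and bystanders in place, with the arm hiding the tray. I'll clear the view and check the basket by numbers.

Emit:
servo_tool(angular=[[0, 0, 0], [0, 0, 0], [0, 0, 0], [0, 0, 0], [0, 0, 0], [0, 0, 0], [0, 0, 0], [0, 0, 0], [0, 0, 0]], slide=[[20, 10, 0], [40, 20, 0], [45, 22, 0], [45, 22, 0], [45, 22, 0], [45, 22, 0], [40, 20, 0], [20, 10, 0], [0, 0, 0]], claw=[123, 123, 123, 123, 123, 123, 123, 123, 123])

```text
t: 24.72
tcp_pos: [0.4387, 0.1743, 0.2579]
ee_rot: [-3.14, 0.0, 2.087]
force: [0.1, -1.2, -0.9]
gripper_width: 0.0449
grasp_force: 0.0
```

Run:
```python
from h import *
T=save("top","t7")[:,:,::-1];S=save("side","s7")[:,:,::-1];A=cv2.imread("pics/t0.png");B=cv2.imread("pics/s0.png")
d=cv2.absdiff(T,A).max(2);ds=cv2.absdiff(S,B).max(2)
for n,(x0,x1,y0,y1) in dict(bottle=(145,180,65,110),valve=(328,355,70,100),wrench=(243,265,48,100)).items():print(n,(d[y0:y1,x0:x1]>30).sum())
def blob(d,x0,x1,y0,y1):
    m=np.zeros(d.shape,np.uint8);m[y0:y1,x0:x1]=d[y0:y1,x0:x1]>22
    m=cv2.morphologyEx(m,cv2.MORPH_CLOSE,np.ones((3,3)));c,_=cv2.findContours(m,cv2.RETR_EXTERNAL,cv2.CHAIN_APPROX_NONE)
    return max(c,key=cv2.contourArea)
c=blob(d,345,440,140,235);e=cv2.minAreaRect(c);print("top diff",e,cv2.contourArea(c))
# predicted px of basket placed at the release point
th=np.linspace(0,2*np.pi,12)
r=np.array([[.487+.055*np.cos(a),-.3735+.055*np.sin(a),.049] for a in th])
pt=proj("top",r);ps=proj("side",r);print("pred rim top",pt.min(0),pt.max(0),"side",ps.min(0),ps.max(0))
g=T.max(2);x0,y0=pt.min(0).astype(int)-8;x1,y1=pt.max(0).astype(int)+8
print((x0,y0));
for row in g[y0:y1:2,x0:x1:2]:print(' '.join(f"{v//10:2d}" for v in row))
```

```text
bottle 0
valve 0
wrench 0
top diff ((391.4000244140625, 185.20001220703125), (45.615779876708984, 46.51021194458008), 26.56505012512207) 1608.5
pred rim top [375.03501504 163.34740182] [417.63631348 206.10247597] side [309.17838091 286.69405561] [356.96088036 330.79848354]
(np.int64(367), np.int64(155))
10 11 12 13 14 14 14 14 14 14 14 14 14 14 14 14 14 14 14 14 14 14 14 14 14 14 13  6 12
14 14 14 14 14 14 14 14 14 14 14 14 14 14 14 14 14 14 14 14 14 14 14 14 14 14 13  7 10
14 14 14 14 14 14 14 14 14 14 14 14 14 14 14 14 14 14 14 14 14 14 14 14 14 14 14  9  9
14 14 14 14 14 14 14 14 14 14 14 14 13 14 13 14 14 14 14 14 14 14 14 14 14 14 14 11  7
14 14 14 14 14 14 14 14 14 14 13 11 10  9  9 11 12 13 14 14 14 14 14 14 14 14 14 12  6
14 14 14 14 14 14 14 13 12  9  6  6  5  4  4  4  6  7 11 13 14 14 14 14 14 14 14 13  7
14 14 14 14 14 13 11 11  9 10 11 12 11  8  7  5  4  4  5  8 12 14 14 14 14 14 14 14  9
14 14 14 14 13 11 12 12 13 14 14 14 14 13 12 11  7  4  4  4  7 12 14 13 14 14 14 14 12
14 14 14 13 10 12 13 14 14 14 14 14 14 14 14 14 12  9  5  4  4  8 11 11 12 14 14 14 13
14 14 13  9 
[... 1114 characters left out ...]
4 14
14 14 14 10  6  4  6 11 14 14 14 14 14 14 14 14 14 14 13 10  7 12 14 14 14 14 14 14 14
14 14 14 13 10  6  4  5 10 13 14 14 14 14 14 14 14 14 11  9 13 14 14 14 14 14 14 14 14
14 14 14 14 14 10  6  3  3  7 10 12 13 13 14 14 14 11 11 12 14 14 14 14 14 14 14 14 14
14 14 14 14 14 14 11  9  6  5  4  5  7  9  9  9 10 12 14 14 14 14 14 14 14 14 14 14 14
14 14 14 14 14 14 14 14 12 10  8  9 10  9 10 12 13 14 14 14 14 14 14 14 14 14 14 14 14
14 14 14 14 14 14 14 14 14 14 13 14 14 14 14 14 14 14 14 14 14 14 14 14 14 14 14 14 14
14 14 14 14 14 14 14 14 14 14 14 14 14 14 14 14 14 14 14 14 14 14 14 14 14 14 14 14 14
14 14 14 14 14 14 14 14 14 14 14 14 14 14 14 14 14 14 14 14 14 14 14 14 14 14 14 14 14
```

The basket's rim shows as a circle in the middle of the tray, with two dark discs inside it. The bystanders' pixels are unchanged. Handing in.

```bash
python3 -c "
from rig import job;print(job.job_done())"
```

```text
the job is handed in; nothing more can be done
None
```

The job is handed in (no verdict came back): in the last camera checks the lid was flat and centred on the mat, the basket upright in the tray with both retainers in it, the can still standing where it was, and the bottle, valve and wrench unmoved.

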